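Catch the wax blocks from the feed chute and put them on the scale

ROBOT

A 7-joint arm with a two-finger parallel gripper is mounted at the origin on the work surface. World frame = base frame: x ahead of the robot, y to its left, z up, the work surface at z = 0. Lengths are in m, angles in rad, forces in N, time in s.
With the tool pointing down it reaches from about 0.425 to 1.025 m from the base axis. Payload 9.4 kg.
Tool frame: the origin (TCP) lies between the finger pads; the fingertips stand 11 mm ahead of it and the grasp point (between the pads) lies 8 mm behind it (tcp_to_tips is the distance from the TCP to the fingertips, in m); z points along the fingers, y is the direction in which the jaws open and shut (so a half turn about z gives the same grasp; the last joint's range is limited). The gripper opens to 93 mm and grips with 3 to 60 N. Pads are 15 mm wide; open, the fingers measure 128 mm over their backs; the gripper's body (75 mm by 188 mm) begins 65 mm behind the grasp point.
Start: joints at [-1.386, 0.599, -0.003, 1.599, 0.002, 0.943, -0.08], TCP at [0.188, 0.7, 0.23] pointing down, gripper open.
Joint ranges: [-2.57, 2.57], [-0.35, 1.97], [-1.29, 1.29], [0.11, 2.56], [-1.05, 4.19], [0.11, 1.86], [-2.63, 2.63]. Speed limits (rad/s): [2.22, 2.22, 3.01, 3.01, 3.14, 3.14, 3.14].

INTERFACE

Orientations are given as [roll, pitch, yaw] about the fixed x, y, z axes, in that order (R = Rz(yaw) Ry(pitch) Rx(roll)).
In Python, from plant import get_obs, snapshot, close_job, silhouettes, landmark_of, tcp_to_tips gives the robot as it stands. The module is installed in compiled form; this text tells all that it offers.
- The arm moves only by the shell command python3 -m jog 'ROWS' [FORCE]. ROWS is JSON, a list of rows, each an object with "linear": the shift along the tool's x, y, z in mm, a list of three; "rotation": the turn, a rotation vector about the tool's x, y, z in degrees, a list of three; "claw": the finger opening in mm, from 0 to 93. A call has 1 to 5 rows; each row shifts and turns the pose as measured when the row begins, along the tool's axes as they then stand; what a row does not reach is not made up. A row lasts 1/10 s, in which the tool goes at most 50 mm and 8.59 degrees, less where a joint would pass 70% of its speed; a pose out of reach is approached as far as the arm can. A call is refused whole if a number of a shift passes 50 or a number of a turn 8.59, either way. A call with a gripper value outside its range is refused whole. The fingers move at their own pace and stop on an object; FORCE is the grip in N (left out, the last holds). Time passes only in rows, so rows that do not move let the fingers close. It gives the time, the measured TCP pose, the force and the opening at its end, in the units of the state.
- get_obs(): the state, without advancing time (a new reading comes with each control period).
- snapshot(name): name is "side" or "top"; returns a dict with "image" (384x512x3 uint8, blue, green, red), "intrinsics" (3x3 intrinsics, pixels), "D" ([k1, k2, p1, p2, k3] as OpenCV has them; the pictures are not rectified), "extrinsics" (4x4, takes a point from camera to world coordinates). Camera axes: x right, y down, z forward; pixel columns grow to the right and rows downward; lengths in m; the calibration is good to about 2 mm. A picture is of the moment at which its call begins. There is no depth.
- close_job(): hands the job in, once; it reports no verdict.
Trained networks look in the newest picture that a camera, given by its name, has taken for a name from the list of things; names that differ only in an ending like _2 or _b are one class to them, and where a whole thing is asked for, a point or a joint stands for the part that bears it (a point fixed in the world has none). Each returns a list of dicts, best first, with "confidence" (0 to 1); they miss things now and then, are a little off and sometimes report something else, mostly with a low value. They report only what shows in the picture. A call takes as long as a camera call.
- silhouettes(target, camera): "pixels" (384x512 bool, what is visible of it) and "extent" ([left, top, right, bottom] in pixels, round what is visible of it).
- landmark_of(target, camera): "xy" ([column, row] in pixels: a listed point, or the origin of a listed thing).
The state is a dict: "t": time; "joint_positions": joint angles; "joint_velocities": joint speeds; "joint_torque": joint torques, N m; "eef_pos": TCP position; "tool_rot": TCP orientation; "wrist_force": force on the tool from outside, world axes, zero at the start; "wrist_torque": the same for the moment, N m; "opening": finger opening in m.
Only numpy, scipy, OpenCV 4.12 (cv2) and the standard library are available. Lean on these libraries where they do the work, as an engineer would, in place of code of your own. Each camera call takes 0.05 s, during which the arm holds its last target. There are 200 camera calls.

TASK

Take the steel dish by its handle, hold it up off the bench under the lip of the sloping chute, and with the dish's far wall gently push in the orange paddle below the chute - feel for it, and do not force it against its end stop - until all three wax blocks have slid into the dish. Then set the dish with the blocks gently down in the middle of the scale's platform and let go, leaving everything else on the bench where it is.

Things in the scene. Friction and masses are not known exactly. Their poses are not given: they have to be found in the camera images.
- dish: Steel rectangular dish, open at the top: 150 mm along its x, 120 along y, 55 tall, walls and floor 4 thick, about 0.18 kg. Origin: centre of its underside. Its handle is on its -x side. Starts empty, upright on the bench, left or right of the chute, handle roughly towards the robot.
- handle (a point): Middle of the dish's dark wooden handle, 122 mm from the dish's origin towards its -x, 42 above its underside. A level bar along x, 96 long, 18 wide (y), 14 tall, reaching 47 mm either way of this point: grip it from above across y. Axes as the dish's.
- scale: White bench scale with a steel platform on top, fixed: 200 x 180 mm, 48 tall. Origin: centre of its underside; its display is on the -x side. Stands left or right of the chute, on the side where the dish is not.
- platform (a point): Middle of the top face of the scale's steel platform (180 mm along x, 170 along y), 48 above the bench; rigid. Axes as the scale's.
- chute: Sloping aluminium chute on a blue stand, fixed. Origin: on the bench straight below its lip; +x points back under the chute (up-slope, away from the robot), y across. The trough, 46 mm wide, rises at 33 degrees towards +x. An orange gate at the lip holds back three blocks. Stand and foot plate begin 85 mm behind the lip; nearer there is only the paddle under the trough.
- lip (a point): Middle of the chute's lip, the low end of the trough floor, 160 mm above the bench; the trough's underside is 5 lower here and rises towards +x. Blocks leave here towards -x and down, some fast, landing up to about 90 mm in front of the lip. Axes as the chute's.
- below_lip (a point): Point 45 mm straight below the lip, level with the middle of the orange paddle: an upright plate facing -x, 110 mm wide, 34 tall. Its rest position is set anew each time: 11 to 39 mm behind (+x of) this point, not reported; feel for it. It slides to +x on a spring: 4 N starts it, 10 N at its hard end stop, 30 mm in. Axes as the chute's.
- gate_spot (a point): Fixed point in the middle of the orange gate plate when shut, 26 mm above the trough floor, at the lip. The gate is lifted by pushing the paddle: 1.25 mm per mm. From 21 mm of push the blocks slide out by themselves within about 1 s. Let go, it springs back and shuts, so keep it pushed until all are out. A block may stay leaning on the lip: sink the dish a little before drawing it back.
- wax1: Green wax block, 60 x 30 x 20, about 40 g, lying lengthwise in the chute behind the gate. Origin: centre of its 60 x 30 underside.
- wax2: Blue wax block, 60 x 30 x 20, about 40 g, lying lengthwise in the chute behind the gate. Origin: centre of its 60 x 30 underside.
- wax3: Red wax block, 60 x 30 x 20, about 40 g, lying lengthwise in the chute behind the gate. Origin: centre of its 60 x 30 underside.
- mallet: Bystander, loose: a steel-headed hammer, 220 long, lying between the robot and the chute. Sizes in mm; not part of the job.
- mandrel: Bystander, loose: a tapered steel ring stick on a round foot of 70 diameter, 180 tall, standing at the back. Sizes in mm; not part of the job.
- jar: Bystander, loose: an amber jar, 66 diameter, 90 tall, standing at the back. Sizes in mm; not part of the job.
- doming_block: Bystander, loose: a 60 brass cube block, standing left at the back. Sizes in mm; not part of the job.
- brush_cup: Bystander, loose: a blue cup, 80 diameter, 95 tall, standing right at the back. Sizes in mm; not part of the job.
- brush: Bystander, loose: a brush, 200 long, lying on the right. Sizes in mm; not part of the job.

How it is judged:
On the way, in this order (a step that is already met when the one before it is completed fails the run):
1. the dish is held up off the bench with its mouth under the lip and is pressing on the chute's paddle (height (world z) of dish above 0.04 m and contact force between dish and chute above 2.5 N and x of lip in the frame of dish between -0.07 and 0.071 m and y of lip in the frame of dish between -0.056 and 0.056 m), for 0.1 s.
2. all three blocks are in the dish while it is held up off the bench under the lip (height (world z) of dish above 0.04 m and x of lip in the frame of dish between -0.07 and 0.071 m and y of lip in the frame of dish between -0.056 and 0.056 m and x of wax1 in the frame of dish between -0.073 and 0.073 m and y of wax1 in the frame of dish between -0.058 and 0.058 m and z of wax1 in the frame of dish between -0.002 and 0.065 m and x of wax2 in the frame of dish between -0.073 and 0.073 m and y of wax2 in the frame of dish between -0.058 and 0.058 m and z of wax2 in the frame of dish between -0.002 and 0.065 m and x of wax3 in the frame of dish between -0.073 and 0.073 m and y of wax3 in the frame of dish between -0.058 and 0.058 m and z of wax3 in the frame of dish between -0.002 and 0.065 m), for 0.2 s.
At the end, for the whole second after the job is handed in: The dish stands level (within 0.05 rad) and still on the scale's platform, its centre within 35 mm of the platform's middle, released, with all three wax blocks lying still inside it (horizontal distance between dish and platform below 0.035 m and z of dish in the frame of platform between -0.004 and 0.004 m and angle between dish's own z axis and vertical below 0.05 rad and linear speed of dish below 0.02 m/s and angular speed of dish below 0.2 rad/s and x of wax1 in the frame of dish between -0.073 and 0.073 m and y of wax1 in the frame of dish between -0.058 and 0.058 m and z of wax1 in the frame of dish between -0.002 and 0.065 m and x of wax2 in the frame of dish between -0.073 and 0.073 m and y of wax2 in the frame of dish between -0.058 and 0.058 m and z of wax2 in the frame of dish between -0.002 and 0.065 m and x of wax3 in the frame of dish between -0.073 and 0.073 m and y of wax3 in the frame of dish between -0.058 and 0.058 m and z of wax3 in the frame of dish between -0.002 and 0.065 m and linear speed of each of wax1, wax2, wax3 below 0.03 m/s); the robot touches nothing.
It fails at once if the dish presses on the chute or its paddle with more than 25 N (forcing the end stop) (contact force between dish and chute above 25 N).
It fails at once if the dish is banged down on the scale (more than 40 N) (contact force between dish and scale above 40 N).
It fails at once if a bystander is moved more than 30 mm (distance of any of mallet, mandrel, jar, doming_block, brush_cup, brush from where it was at the start of the episode above 0.03 m).
It also fails if it takes over 54 s, if anything falls off the work surface, if the arm or the gripper's body presses on something with over 40 N, if the wrist force passes 120 N, or if a joint passes its speed limit or range.

## Working session

There is one attempt and no reset: what is moved stays moved. The work goes in short steps, Python scripts to look and compute and a shell command to move; the robot and the scene stay as the last step left them, time stands still between calls to the robot, and variables do not carry over. Pictures are saved under pics/ and viewed, about 8 in all and at most 12, crops included, and the job is handed in when it is done.

```bash
mkdir -p pics; cat > h.py <<'E'
import numpy as np, cv2
from plant import *
from scipy.spatial.transform import Rotation as R
def cam(n,save=None):
    s=snapshot(n)
    if save: cv2.imwrite('pics/'+save,s['image'])
    return s
def ray(s,xy):
    p=cv2.undistortPoints(np.array([[xy]],float),s['intrinsics'],s['D'])[0,0]
    T=s['extrinsics'];d=T[:3,:3]@[p[0],p[1],1];return T[:3,3],d
def atz(s,xy,z):
    o,d=ray(s,xy);return o+d*(z-o[2])/d[2]
def tri(a,b):
    A=np.zeros((3,3));v=np.zeros(3)
    for o,d in(a,b):
        d=d/np.linalg.norm(d);P=np.eye(3)-np.outer(d,d);A+=P;v+=P@o
    return np.linalg.solve(A,v)
def proj(s,P):
    T=np.linalg.inv(s['extrinsics']);P=np.array(P,float).reshape(-1,3)
    return cv2.projectPoints(P,cv2.Rodrigues(T[:3,:3])[0],T[:3,3],s['intrinsics'],s['D'])[0][:,0]
E
cat > m.py <<'E'
from h import *
S={n:cam(n,n+'0.png') for n in('side','top')}
a=np.hstack([cv2.imread('pics/side0.png'),cv2.imread('pics/top0.png')]);
Z=dict(dish=0,handle=.042,scale=0,platform=.048,chute=0,lip=.16,below_lip=.115,gate_spot=.186,mallet=0.01)
for t,z in Z.items():
    L={}
    for n in S:
        r=landmark_of(t,n)
        if r: L[n]=r[0];print(t,n,round(r[0]['confidence'],2),np.round(r[0]['xy'],1),'atz',np.round(atz(S[n],r[0]['xy'],z),4))
    if len(L)==2: print('   tri',np.round(tri(*[ray(S[n],L[n]['xy']) for n in L]),4))
o=get_obs();print({k:np.round(v,3) for k,v in o.items()}, tcp_to_tips, {n:np.round(S[n]['extrinsics'][:3,3],2) for n in S})
E
python3 m.py
```

```text
dish side 0.64 [210.4 335. ] atz [0.7083 0.3545 0.    ]
dish top 0.56 [133.  221.3] atz [0.5297 0.292  0.    ]
   tri [ 0.6287  0.3202 -0.0643]
handle side 0.45 [208.4 192.2] atz [ 0.7997 -0.1895  0.042 ]
handle top 0.89 [130.6 261. ] atz [0.4106 0.2834 0.042 ]
   tri [0.5396 0.2177 0.4133]
scale side 0.81 [289.6 187.3] atz [ 0.4941 -0.2801  0.    ]
scale top 0.59 [327.4 234.9] atz [ 0.4875 -0.2847  0.    ]
   tri [ 0.491  -0.2859 -0.0055]
platform side 0.61 [283.3 176.7] atz [ 0.5202 -0.2864  0.048 ]
platform top 0.56 [327.  227.8] atz [ 0.5033 -0.2775  0.048 ]
   tri [ 0.5116 -0.2779  0.0531]
chute side 0.68 [254.8 250.2] atz [0.6084 0.0471 0.    ]
chute top 0.72 [217.  196.7] atz [0.6031 0.0423 0.    ]
   tri [ 0.6066  0.0427 -0.006 ]
lip side 0.73 [237.8 167.4] atz [ 0.682  -0.1929  0.16  ]
lip top 0.73 [208.1 184.4] atz [0.609  0.0528 0.16  ]
   tri [0.612  0.0358 0.3287]
below_lip side 0.8 [253.3 226.9] atz [0.6098 0.0496 0.115 ]
below_lip top 0.96 [208.7 188.7] atz [0.6058 0.0557 0.115 ]
   tri [0.6071 0.055  0.1201]
gate_spot side 0.85 [254.2 213.4] atz [0.6041 0.0618 0.186 ]
gate_spot top 0.91 [207.1 189.5] atz [0.5902 0.0525 0.186 ]
   tri [0.5987 0.0532 0.1759]
mallet side 0.6 [296.4 239.6] atz [0.4707 0.0027 0.01  ]
mallet top 0.69 [229.8 241.2] atz [0.469  0.0025 0.01  ]
   tri [0.4699 0.0024 0.0094]
{'t': np.float64(1.0), 'joint_positions': array([-1.386,  0.599, -0.002,  1.599,  0.002,  0.943, -0.08 ]), 'joint_velocities': array([ 0.   , -0.001,  0.001,  0.   ,  0.   , -0.   , -0.001]), 'joint_torque': array([ 0.0000e+00, -7.6481e+01,  1.4960e+00, -2.5270e+01, -5.2000e-02,
        1.1000e-02,  0.0000e+00]), 'eef_pos': array([0.188, 0.7  , 0.23 ]), 'tool_rot': array([-3.142,  0.   ,  2.88 ]), 'wrist_force': array([ 0.725, -0.03 , -0.634]), 'wrist_torque': array([ 0.014,  0.065, -0.007]), 'opening': np.float64(0.093)} 0.011 {'side': array([0.52, 0.84, 0.95]), 'top': array([ 0.35, -0.08,  1.46])}
```

View pics/side0.png

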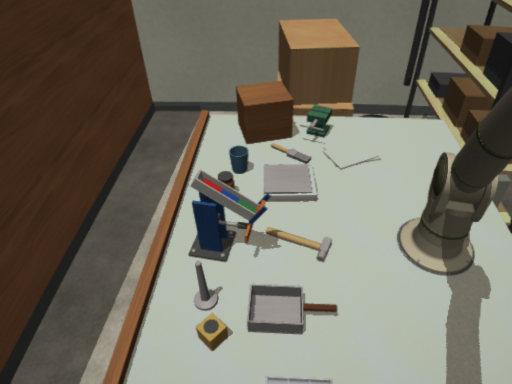

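View pics/top0.png

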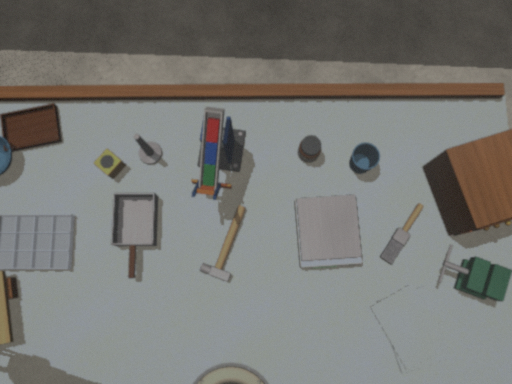

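Side view: dish at (277,308) with its handle to the right (320,308), chute lip at ~(262,212), scale at (290,182), mallet at (300,242). Top view: dish (135,220) with handle (132,262), lip (208,190), scale (328,230). The side "handle" and "lip" detections are wrong. I'll fit the dish and scale by silhouette, and the chute axis via the wax blocks.

```bash
cat > fit.py <<'E'
from h import *
from scipy.optimize import minimize
def box(x0,x1,y0,y1,z0,z1): return np.array([[x,y,z] for x in(x0,x1) for y in(y0,y1) for z in(z0,z1)])
DISH=[box(-.075,.075,-.06,.06,0,.055),box(-.169,-.075,-.009,.009,.035,.049)]
SCALE=[box(-.1,.1,-.09,.09,0,.044),box(-.09,.09,-.085,.085,.04,.048)]
def fit(S,M,parts,p0,z=0):
    def f(p):
        Rz=R.from_euler('z',p[2]).as_matrix();c=0
        for n in M:
            m=np.zeros((384*4,512*4),np.uint8)
            for b in parts:
                q=proj(S[n],b@Rz.T+[p[0],p[1],z]);cv2.fillConvexPoly(m,cv2.convexHull((q*4+1.5).round().astype(np.int32)),255)
            m=cv2.resize(m,(512,384),interpolation=cv2.INTER_AREA)/255.
            c+=np.abs(m-M[n]).sum()/M[n].sum()
        return c
    return min((minimize(f,p0+np.array(d),method='Nelder-Mead',options=dict(initial_simplex=p0+np.array(d)+np.array([[0,0,0],[.015,0,0],[0,.015,0],[0,0,.12]]),xatol=1e-4,fatol=1e-4)) for d in([0,0,0],[.01,.01,.05],[-.01,-.01,-.05])),key=lambda r:r.fun)
E
cat > m2.py <<'E'
from fit import *
S={n:cam(n) for n in('side','top')}
for t,parts,p0 in(('dish',DISH,[.53,.285,0]),('scale',SCALE,[.49,-.28,0])):
    M={}
    for n in S:
        r=silhouettes(t,n); 
        if r: M[n]=r[0]['pixels'];print(t,n,r[0]['confidence'],r[0]['extent'])
    for k in list(M)+[None]:
        r=fit(S,M if k is None else {k:M[k]},parts,np.array(p0));print(t,k,np.round(r.x,4),round(r.fun,3))
for t in('wax1','wax2','wax3','lip','gate_spot','below_lip','chute'):
    L={n:landmark_of(t,n) for n in S}
    for n in S:
        for r in L[n][:2]: print(t,n,round(r['confidence'],2),np.round(r['xy'],1))
    if all(L.values()): print('   tri',np.round(tri(*[ray(S[n],L[n][0]['xy']) for n in S]),4))
c=[cv2.resize(S['side']['image'][160:265,180:285],None,fx=5,fy=5,interpolation=2),cv2.resize(S['top']['image'][100:205,170:225],None,fx=5,fy=5,interpolation=2)]
cv2.imwrite('pics/crop.png',np.hstack(c))
E
python3 m2.py
```

```text
dish side 0.77 [249.6, 283.3, 337.3, 331.2]
dish top 0.87 [108.8, 196.0, 157.8, 276.2]
dish side [ 0.5326  0.2772 -0.0016] 0.041
dish top [ 0.532   0.2805 -0.0058] 0.055
dish None [ 0.532   0.2787 -0.0107] 0.12
scale side 0.34 [189.8, 168.8, 270.7, 261.7]
scale top 0.67 [294.8, 199.2, 364.0, 264.8]
scale side [ 2.7968 -4.0823 -4.8535] 1.0
scale top [ 0.4965 -0.281   0.0609] 0.029
scale None [ 0.4963 -0.2814  0.0571] 1.565
wax1 side 0.7 [239.5 170.8]
wax1 side 0.67 [225.4 196.2]
wax1 top 0.71 [208.6 169. ]
wax1 top 0.71 [215.3 129.7]
   tri [0.6291 0.0353 0.32  ]
wax2 side 0.7 [239.5 170.8]
wax2 side 0.67 [225.4 196.2]
wax2 top 0.71 [208.6 169. ]
wax2 top 0.71 [215.3 129.7]
   tri [0.6291 0.0353 0.32  ]
wax3 side 0.7 [239.5 170.8]
wax3 side 0.67 [225.4 196.2]
wax3 top 0.71 [208.6 169. ]
wax3 top 0.71 [215.3 129.7]
   tri [0.6291 0.0353 0.32  ]
lip side 0.97 [249.5 217.3]
lip side 0.74 [241.3 168.5]
lip top 0.73 [209.8 185. ]
   tri [0.6145 0.0485 0.1541]
gate_spot side 0.96 [258.1 211. ]
gate_spot side 0.22 [275.4 315.1]
gate_spot top 0.69 [206.9 185.3]
   tri [0.5969 0.0532 0.189 ]
below_lip side 0.88 [258.9 227.2]
below_lip top 0.89 [208.4 189. ]
   tri [0.5975 0.0561 0.1231]
chute side 0.74 [255.4 251.4]
chute side 0.29 [212.3 336.7]
chute top 0.75 [215.7 196.3]
   tri [ 0.606   0.0468 -0.0066]
```

View pics/crop.png

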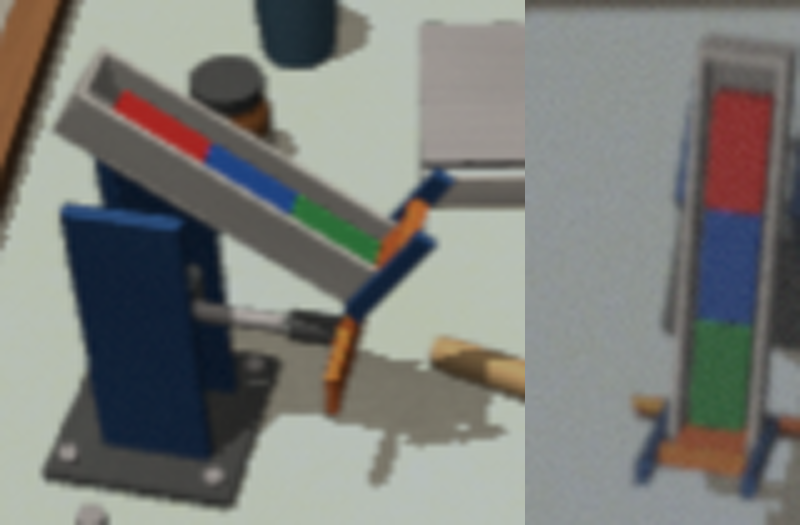

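```bash
cat > m3.py <<'E'
from fit import *
S={n:cam(n) for n in('top','side')}
a=atz(S['top'],(208.6-.4,185.6-.4),.177);b=atz(S['top'],(214-.4,118.4-.4),.275)
d=b-a;print(a,b,'len',np.hypot(d[0],d[1]),'yaw',np.arctan2(d[1],d[0]))
for t in('lip','gate_spot','below_lip','chute'):
  for n in S:
    z=dict(lip=.16,gate_spot=.186,below_lip=.115,chute=0)[t]
    for r in landmark_of(t,n)[:1]:print(t,n,round(r['confidence'],2),np.round(atz(S[n],r['xy'],z)[:2],4))
# orange mask paddle in top/side
for n in S:
    h=cv2.cvtColor(S[n]['image'],cv2.COLOR_BGR2HSV)
    m=cv2.inRange(h,(8,150,90),(18,255,255));k,l,st,c=cv2.connectedComponentsWithStats(m)
    for i in range(1,k):
        if st[i,4]>6 and 180<c[i][0]<290 and 150<c[i][1]<270: print(n,st[i],c[i].round(1))
r=silhouettes('mallet','top')[0];ys,xs=np.nonzero(r['pixels'])
p=np.array([atz(S['top'],q,.015)[:2] for q in zip(xs,ys)]);print('mallet',p.min(0),p.max(0))
print(get_obs()['t'])
o=get_obs();Rt=R.from_euler('xyz',o['tool_rot']).as_matrix();print(Rt.round(3))
E
python3 m3.py
```

```text
[0.60345933 0.050724   0.177     ] [0.75570973 0.02947236 0.275     ] len 0.15372643555895849 yaw -0.13868744209357511
lip top 0.9 [0.6008 0.05  ]
lip side 0.93 [0.6123 0.0478]
gate_spot top 0.7 [0.599  0.0511]
gate_spot side 0.97 [0.5993 0.0582]
below_lip top 0.81 [0.6055 0.0532]
below_lip side 0.79 [0.6044 0.0549]
chute side 0.64 [0.6068 0.0466]
top [200 187  12   6  39] [206.1 189.2]
side [256 200   9  13  46] [260.1 205.6]
side [245 224   6  18  48] [247.4 231.1]
mallet [ 0.35710037 -0.04206314] [0.57536711 0.0880323 ]
2.55
[[-0.966  0.259  0.   ]
 [ 0.259  0.966 -0.   ]
 [-0.    -0.    -1.   ]]
```

Top fit gives: dish at (0.532, 0.279) with yaw about -0.008. Lip at about (0.605, 0.051) with yaw about -0.139; the block row measures 154 mm against 151 expected. Platform at about (0.497, -0.281). Moving to the handle, gripping near the dish for less droop torque.

```bash
python3 -m jog '[{"linear":[0,0,0],"rotation":[0,0,-7.25],"claw":50},{"linear":[0,0,0],"rotation":[0,0,-7.25],"claw":50},{"linear":[-25,-42,0],"rotation":[0,0,0],"claw":50},{"linear":[-25,-42,0],"rotation":[0,0,0],"claw":50},{"linear":[-25,-42,0],"rotation":[0,0,0],"claw":50}]' 60; python3 -m jog '[{"linear":[-25,-42,0],"rotation":[0,0,0],"claw":50},{"linear":[-25,-42,0],"rotation":[0,0,0],"claw":50},{"linear":[-25,-42,0],"rotation":[0,0,0],"claw":50},{"linear":[-25,-42,0],"rotation":[0,0,0],"claw":50},{"linear":[-25,-42,0],"rotation":[0,0,0],"claw":50}]'
```

```text
t: 3.05
eef_pos: [0.2581, 0.5773, 0.228]
tool_rot: [3.138, -0.003, -3.128]
wrist_force: [0.9, -0.6, -0.2]
opening: 0.0575
t: 3.55
eef_pos: [0.3886, 0.3631, 0.2277]
tool_rot: [3.136, -0.001, -3.127]
wrist_force: [2.8, 0.3, -0.7]
opening: 0.0503
```

```bash
python3 -m jog '[{"linear":[-24,-42,0],"rotation":[0,0,1.2],"claw":50},{"linear":[-23,-42,0],"rotation":[0,0,0],"claw":50},{"linear":[0,0,40],"rotation":[0,0,0],"claw":50},{"linear":[0,0,40],"rotation":[0,0,0],"claw":50},{"linear":[0,0,0],"rotation":[0,0,0],"claw":50}]'
```

```text
t: 4.05
eef_pos: [0.4444, 0.2686, 0.1485]
tool_rot: [3.134, 0.007, 3.12]
wrist_force: [-0.2, 0.1, 0.5]
opening: 0.0497
```

```bash
python3 - <<'E'
from fit import *
s=cam('top');s2=cam('side','g1.png')
o=get_obs();print(o['eef_pos'],o['tool_rot'],o['t'])
for n,S in(('top',s),('side',s2)):
    for r in landmark_of('handle',n)[:1]: print(n,r['confidence'],atz(S,r['xy'],.042))
c=cv2.resize(np.hstack([s['image'][180:290,90:180],s2['image'][260:370,240:350]]),None,fx=4,fy=4,interpolation=2)
cv2.imwrite('pics/g.png',c)
E
```

```text
[0.44540926 0.2705533  0.15181742] [3.13094108 0.01089214 3.12094231] 4.15
top 0.71 [0.40668243 0.27725211 0.042     ]
side 0.64 [0.4091794  0.26868219 0.042     ]
```

View pics/g.png

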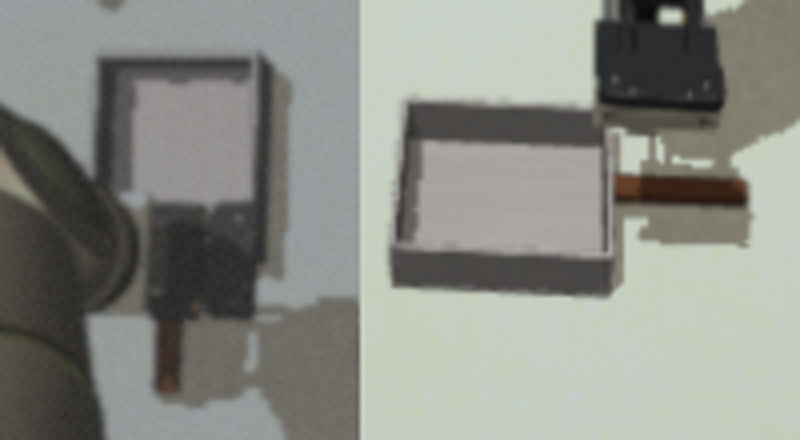

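Picture: fingers above the handle root, handle at its original place, about 8 mm to +y and a bit behind the TCP. A helper will print the remaining shift in tool axes.

```bash
cat > to.py <<'E'
import sys
from h import *
x,y,z,yaw=map(float,sys.argv[1:5]);o=get_obs()
C=R.from_euler('xyz',o['tool_rot'])
G=R.from_euler('xyz',[np.pi,0,yaw])
print('lin mm',(C.inv().apply(np.array([x,y,z])-o['eef_pos'])*1e3).round(1),'rot deg',(C.inv()*G).as_rotvec(degrees=True).round(2),'F',o['wrist_force'].round(1),'t',round(float(o['t']),2),'open',round(float(o['opening']),4))
E
python3 to.py .435 .279 .034 3.134
python3 -m jog '[{"linear":[10,8,30],"rotation":[0.6,0.6,-0.7],"claw":50},{"linear":[0,0,20],"rotation":[0,0,0],"claw":50},{"linear":[0,0,0],"rotation":[0,0,0],"claw":50}]'; python3 to.py .435 .279 .034 3.134
```

```text
lin mm [ 12.6   5.7 119. ] rot deg [ 0.72  0.76 -0.69] F [-0.7 -0.2  0.2] t 4.25 open 0.0498
t: 4.55
eef_pos: [0.4387, 0.2846, 0.1078]
tool_rot: [3.133, 0.011, 3.137]
wrist_force: [0.1, -0.7, 0.9]
opening: 0.0498
lin mm [ 4.5 -6.2 73.7] rot deg [0.51 0.63 0.18] F [ 0.1 -0.7  0.9] t 4.55 open 0.0498
```

```bash
python3 -m jog '[{"linear":[4,-5,30],"rotation":[0.4,0.6,0.2],"claw":50},{"linear":[0,0,25],"rotation":[0,0,0],"claw":50},{"linear":[0,0,12],"rotation":[0,0,0],"claw":50},{"linear":[0,0,0],"rotation":[0,0,0],"claw":50}]'; python3 to.py .435 .279 .034 3.134
```

```text
t: 4.95
eef_pos: [0.4383, 0.2846, 0.0461]
tool_rot: [3.133, 0.009, 3.136]
wrist_force: [-0.1, -0.4, -0.1]
opening: 0.0501
lin mm [ 3.4 -5.7 12. ] rot deg [0.5  0.5  0.14] F [-0.1 -0.4 -0.1] t 4.95 open 0.0501
```

```bash
python3 -m jog '[{"linear":[5,-6,12],"rotation":[0.5,0.5,0],"claw":50},{"linear":[0,0,0],"rotation":[0,0,0],"claw":50},{"linear":[0,0,0],"rotation":[0,0,0],"claw":50}]'; python3 to.py .435 .279 .034 3.134
```

```text
t: 5.25
eef_pos: [0.4342, 0.2793, 0.0362]
tool_rot: [3.14, 0.002, 3.136]
wrist_force: [0.7, 0.4, 0.0]
opening: 0.0505
lin mm [-0.8 -0.3  2.2] rot deg [0.09 0.12 0.14] F [0.7 0.4 0. ] t 5.25 open 0.0505
```

Good. Close.

```bash
python3 -m jog '[{"linear":[0,0,2],"rotation":[0,0,0],"claw":0},{"linear":[0,0,0],"rotation":[0,0,0],"claw":0},{"linear":[0,0,0],"rotation":[0,0,0],"claw":0},{"linear":[0,0,0],"rotation":[0,0,0],"claw":0},{"linear":[0,0,0],"rotation":[0,0,0],"claw":0}]' 60; python3 -m jog '[{"linear":[0,0,0],"rotation":[0,0,0],"claw":0},{"linear":[0,0,-10],"rotation":[0,0,0],"claw":0},{"linear":[0,0,-15],"rotation":[0,0,0],"claw":0},{"linear":[0,0,-15],"rotation":[0,0,0],"claw":0},{"linear":[0,0,0],"rotation":[0,0,0],"claw":0}]'
```

```text
t: 5.75
eef_pos: [0.435, 0.2797, 0.0355]
tool_rot: [3.139, 0.004, 3.136]
wrist_force: [-0.0, 0.2, -0.8]
opening: 0.0173
t: 6.25
eef_pos: [0.4339, 0.2789, 0.0775]
tool_rot: [3.14, 0.002, 3.136]
wrist_force: [-0.1, -0.4, -1.7]
opening: 0.0176
```

```bash
python3 -m jog '[{"linear":[0,0,-15],"rotation":[0,0,3],"claw":0},{"linear":[0,0,-13],"rotation":[0,0,4.5],"claw":0},{"linear":[-3,-20,0],"rotation":[0,0,0],"claw":0},{"linear":[-3,-30,0],"rotation":[0,0,0],"claw":0},{"linear":[-3,-30,0],"rotation":[0,0,0],"claw":0}]'; python3 to.py .430 .0755 .1055 3.005
```

```text
t: 6.75
eef_pos: [0.4314, 0.201, 0.1062]
tool_rot: [3.137, 0.003, 3.007]
wrist_force: [0.0, 0.2, -1.4]
opening: 0.0173
lin mm [-1.550e+01 -1.245e+02  1.000e-01] rot deg [0.28 0.16 0.1 ] F [ 0.   0.2 -1.4] t 6.75 open 0.0173
```

```bash
python3 -m jog '[{"linear":[-4,-30,0],"rotation":[0,0,0],"claw":0},{"linear":[-4,-30,0],"rotation":[0,0,0],"claw":0},{"linear":[-4,-30,0],"rotation":[0,0,0],"claw":0},{"linear":[-2,-20,0],"rotation":[0,0,0],"claw":0},{"linear":[0,-10,0],"rotation":[0,0,0],"claw":0}]'; cat > look.py <<'E'
import sys
from fit import *
s=cam('top');s2=cam('side');o=get_obs()
C=R.from_euler('xyz',o['tool_rot']).as_matrix()
print('tcp',o['eef_pos'].round(4),o['tool_rot'].round(3),o['wrist_force'].round(1),o['t'])
c=np.hstack([cv2.resize(s['image'][150:260,160:250],None,fx=4,fy=4,interpolation=2),cv2.resize(s2['image'][190:300,220:320],None,fx=4,fy=4,interpolation=2)])
cv2.imwrite('pics/'+sys.argv[1],c)
for t in('dish','handle'):
  for n,S in(('top',s),('side',s2)):
    for r in landmark_of(t,n)[:1]: print(t,n,round(r['confidence'],2),atz(S,r['xy'],.07+.042*(t=='handle')).round(4))
S={'top':s,'side':s2};r=silhouettes('dish','side')
if r: f=fit({'side':s2},{'side':r[0]['pixels']},DISH,np.array([o['eef_pos'][0]+.096,o['eef_pos'][1]-.013,-.139]),o['eef_pos'][2]-.0355);print('fit side',f.x.round(4),f.fun)
E
python3 look.py k1.png; python3 to.py .430 .0755 .1055 3.005
```

```text
t: 7.25
eef_pos: [0.4272, 0.0731, 0.1048]
tool_rot: [3.138, 0.001, 3.005]
wrist_force: [0.3, 0.3, -1.2]
opening: 0.0174
tcp [0.4271 0.0737 0.1048] [3.138e+00 1.000e-03 3.005e+00] [ 0.6 -0.4 -1.7] 7.35
dish top 0.81 [0.5248 0.0667 0.07  ]
dish side 0.93 [0.515  0.0649 0.07  ]
handle side 0.73 [0.6147 0.0479 0.112 ]
fit side [ 0.5237  0.0574 -0.111 ] 0.18194995789726934
lin mm [-2.2 -0.5 -0.6] rot deg [0.26 0.11 0.24] F [-0.2  0.3 -0.9] t 7.6 open 0.0172
```

View pics/k1.png

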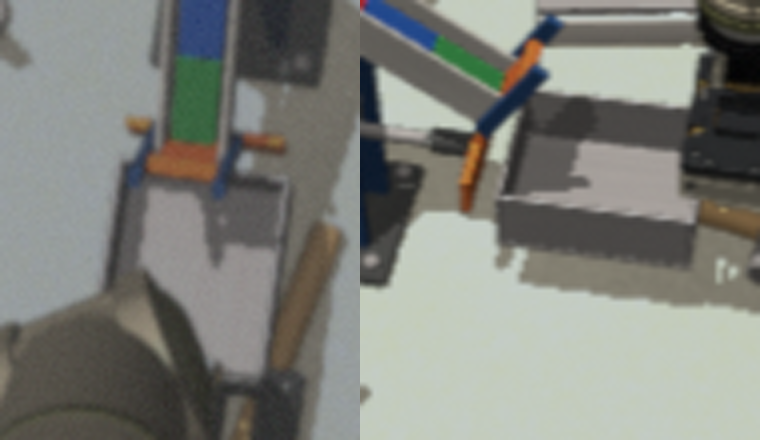

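Picture: dish is level under the lip, far rim just in front of the gate, and the paddle is some 10–20 mm beyond the far wall. Lateral position is nearly centred. Feel forward.

```bash
python3 -m jog '[{"linear":[-4,2,0],"rotation":[0.2,0.1,0],"claw":0},{"linear":[-4,0,0],"rotation":[0,0,0],"claw":0},{"linear":[-4,0,0],"rotation":[0,0,0],"claw":0}]';python3 -m jog '[{"linear":[-4,0,0],"rotation":[0,0,0],"claw":0},{"linear":[-3,0,0],"rotation":[0,0,0],"claw":0}]'
```

```text
t: 7.9
eef_pos: [0.4407, 0.079, 0.1049]
tool_rot: [3.14, -0.0, 3.013]
wrist_force: [-0.1, 0.2, -1.3]
opening: 0.0173
t: 8.1
eef_pos: [0.4474, 0.0785, 0.1047]
tool_rot: [3.141, -0.002, 3.014]
wrist_force: [-5.1, 1.6, -0.9]
opening: 0.0177
```

```bash
python3 -m jog '[{"linear":[-4,-1,0],"rotation":[0,0,0.3],"claw":0},{"linear":[-4,0,0],"rotation":[0,0,0],"claw":0}]';python3 -m jog '[{"linear":[-4,0,0],"rotation":[0,0,0],"claw":0},{"linear":[-4,0,0],"rotation":[0,0,0],"claw":0}]'
```

```text
t: 8.3
eef_pos: [0.4526, 0.0768, 0.1041]
tool_rot: [-3.141, -0.008, 3.011]
wrist_force: [-4.9, 2.5, -0.6]
opening: 0.0177
t: 8.5
eef_pos: [0.4572, 0.076, 0.1033]
tool_rot: [-3.139, -0.015, 3.013]
wrist_force: [-7.2, 2.8, -0.3]
opening: 0.0171
```

```bash
python3 -m jog '[{"linear":[-5,0,-1],"rotation":[0,-0.8,0],"claw":0},{"linear":[-5,0,0],"rotation":[0,0,0],"claw":0}]';python3 -m jog '[{"linear":[-5,0,0],"rotation":[0,-0.3,0.3],"claw":0},{"linear":[-4,0,0],"rotation":[0,0,0],"claw":0}]'; python3 to.py .469 .0715 .105 3.005
```

```text
t: 8.7
eef_pos: [0.4627, 0.0749, 0.1034]
tool_rot: [-3.137, -0.009, 3.014]
wrist_force: [-7.0, 3.8, -1.3]
opening: 0.0172
t: 8.9
eef_pos: [0.4663, 0.074, 0.1022]
tool_rot: [-3.135, -0.014, 3.011]
wrist_force: [-9.1, 4.1, -3.2]
opening: 0.0174
lin mm [-3.  -2.2 -2.8] rot deg [-0.41 -0.8   0.36] F [-9.1  4.1 -3.2] t 8.9 open 0.0174
```

```bash
python3 -m jog '[{"linear":[-4,0,-1],"rotation":[0,-0.5,0],"claw":0},{"linear":[-4,0,-1],"rotation":[0,0,0],"claw":0}]'; python3 look.py k2.png; python3 to.py .469 .0715 .105 3.005
```

```text
t: 9.1
eef_pos: [0.4677, 0.073, 0.1026]
tool_rot: [-3.131, -0.018, 3.013]
wrist_force: [-9.0, 4.0, -2.4]
opening: 0.0176
tcp [0.4682 0.073  0.1026] [-3.131 -0.017  3.013] [-9.1  3.5 -2.5] 9.2
dish top 0.82 [0.5542 0.0677 0.07  ]
dish side 0.82 [0.5564 0.0685 0.07  ]
handle side 0.85 [0.4432 0.0723 0.112 ]
fit side [ 0.5633  0.0608 -0.0999] 0.6128765891346115
lin mm [-1.2 -1.4 -2.4] rot deg [-0.6  -1.    0.47] F [-10.1   3.1  -2.7] t 9.45 open 0.0175
```

View pics/k2.png

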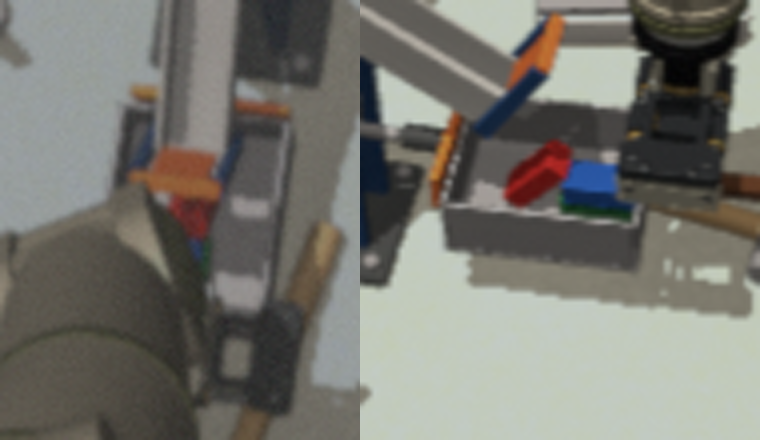

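Picture: the chute is empty, and all three blocks are in the dish (green under blue, red leaning on them), with no block on the lip. Sink a little, then draw back.

```bash
python3 -m jog '[{"linear":[-2,0,0],"rotation":[0,0,0],"claw":0},{"linear":[0,0,5],"rotation":[0,0,0],"claw":0},{"linear":[1,0,5],"rotation":[0,0,0],"claw":0},{"linear":[6,0,0],"rotation":[0,0,0],"claw":0},{"linear":[8,0,0],"rotation":[0,0,0],"claw":0}]';python3 -m jog '[{"linear":[9,0,0],"rotation":[0,0,0],"claw":0},{"linear":[9,0,0],"rotation":[0,0,0],"claw":0},{"linear":[8,0,0],"rotation":[0,0,0],"claw":0},{"linear":[5,0,0],"rotation":[0,0,0],"claw":0},{"linear":[0,0,0],"rotation":[0,0,0],"claw":0}]'; python3 to.py .425 .078 .12 3.005
```

```text
t: 9.95
eef_pos: [0.4437, 0.0739, 0.0906]
tool_rot: [-3.125, -0.038, 3.013]
wrist_force: [-0.1, -0.1, -1.4]
opening: 0.0176
t: 10.45
eef_pos: [0.4113, 0.0779, 0.0921]
tool_rot: [-3.126, -0.036, 3.013]
wrist_force: [0.6, -0.5, -2.6]
opening: 0.0175
lin mm [-12.6   1.4 -28.4] rot deg [-0.9  -2.06  0.48] F [ 0.6 -0.5 -2.6] t 10.45 open 0.0175
```

```bash
python3 -m jog '[{"linear":[-4,0,-6],"rotation":[-0.5,-1,0],"claw":0},{"linear":[-4,-6,-6],"rotation":[-0.4,-1,0],"claw":0},{"linear":[-3,-14,-2],"rotation":[0,0,0],"claw":0},{"linear":[-3,-20,0],"rotation":[0,0,-1],"claw":0},{"linear":[-3,-25,0],"rotation":[0,0,-1],"claw":0}]';python3 -m jog '[{"linear":[-2,-25,0],"rotation":[0,0,-1],"claw":0},{"linear":[-2,-25,0],"rotation":[0,0,-1],"claw":0},{"linear":[-2,-25,0],"rotation":[0,0,-1],"claw":0},{"linear":[0,-25,-4],"rotation":[0,0,-1],"claw":0},{"linear":[0,-25,-6],"rotation":[0,0,-1],"claw":0}]'; python3 to.py .3995 -.281 .125 3.144
```

```text
t: 10.95
eef_pos: [0.4246, 0.0114, 0.1085]
tool_rot: [3.138, 0.009, 3.055]
wrist_force: [0.7, 0.0, -2.7]
opening: 0.0179
t: 11.45
eef_pos: [0.4256, -0.1225, 0.1208]
tool_rot: [3.141, 0.018, -3.139]
wrist_force: [0.4, 0.5, -1.8]
opening: 0.0176
lin mm [  26.4 -158.4   -4.8] rot deg [ 0.05  1.01 -0.  ] F [ 0.4  0.5 -1.8] t 11.45 open 0.0176
```

```bash
python3 -m jog '[{"linear":[3,-28,-2],"rotation":[0,0.4,0],"claw":0},{"linear":[4,-28,-2],"rotation":[0,0.4,0],"claw":0},{"linear":[5,-28,0],"rotation":[0,0,0],"claw":0},{"linear":[6,-28,0],"rotation":[0,0,0],"claw":0},{"linear":[4,-20,0],"rotation":[0,0,0],"claw":0}]';python3 -m jog '[{"linear":[3,-10,0],"rotation":[0,0,0],"claw":0},{"linear":[0,0,0],"rotation":[0,0,0],"claw":0},{"linear":[0,0,0],"rotation":[0,0,0],"claw":0}]'; python3 to.py .3995 -.281 .125 3.144
cat > look2.py <<'E'
import sys
from fit import *
S={n:cam(n) for n in('top','side')};o=get_obs()
print('tcp',o['eef_pos'].round(4),o['tool_rot'].round(3),o['wrist_force'].round(1),o['t'])
c=np.hstack([cv2.resize(S['top']['image'][180:290,280:380],None,fx=4,fy=4,interpolation=2),cv2.resize(S['side']['image'][130:240,240:340],None,fx=4,fy=4,interpolation=2)])
cv2.imwrite('pics/'+sys.argv[1],c)
dz=float(sys.argv[2])
for t in('dish','handle','platform'):
  for n in S:
    for r in landmark_of(t,n)[:1]: print(t,n,round(r['confidence'],2),atz(S[n],r['xy'],dict(dish=dz,handle=dz+.042,platform=.048)[t]).round(4))
for n in S:
  r=silhouettes('dish',n)
  if r: f=fit({n:S[n]},{n:r[0]['pixels']},DISH,np.array([.4965,-.281,0]),dz);print('fit',n,f.x.round(4),round(f.fun,3))
E
python3 look2.py p1.png .09
```

```text
t: 11.95
eef_pos: [0.4031, -0.2662, 0.1287]
tool_rot: [-3.137, 0.012, 3.139]
wrist_force: [0.7, 0.4, -3.1]
opening: 0.0174
t: 12.25
eef_pos: [0.3983, -0.2806, 0.1297]
tool_rot: [-3.134, 0.014, 3.133]
wrist_force: [0.2, 1.0, -2.1]
opening: 0.0174
lin mm [-1.1 -0.3  4.8] rot deg [-0.44  0.83 -0.66] F [ 0.2  1.  -2.1] t 12.25 open 0.0174
tcp [ 0.3986 -0.28    0.1297] [-3.134  0.014  3.134] [ 0.7  0.3 -2.1] 12.35
dish top 0.85 [ 0.4933 -0.2691  0.09  ]
dish side 0.9 [ 0.4827 -0.2825  0.09  ]
handle top 0.42 [0.6642 0.317  0.132 ]
handle side 0.86 [ 0.3731 -0.2896  0.132 ]
platform side 0.81 [ 0.5095 -0.3     0.048 ]
fit top [ 0.5041 -0.2818 -0.0436] 1.09
fit side [ 0.4979 -0.2908  0.0111] 0.271
```

View pics/p1.png

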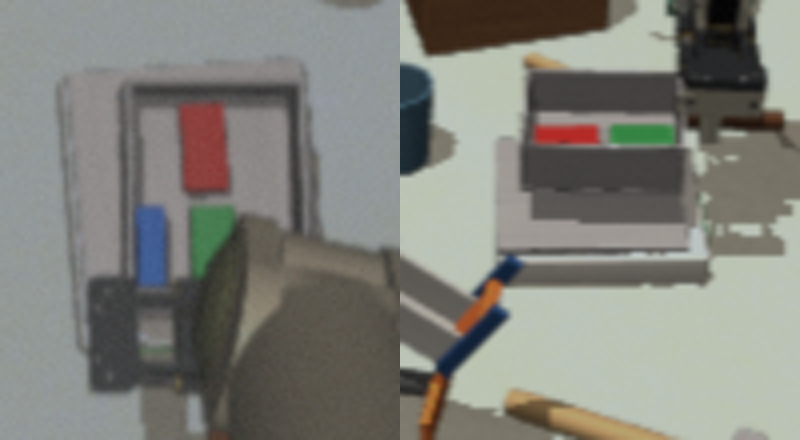

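Picture: dish over the scale, all three blocks lying flat in it. Kinematic centre (0.495, -0.28) agrees with the platform fit. Lowering with feel.

```bash
python3 -m jog '[{"linear":[0,0,12],"rotation":[-0.4,0.8,0],"claw":0},{"linear":[0,0,12],"rotation":[0,0,0],"claw":0},{"linear":[0,0,8],"rotation":[0,0,0],"claw":0},{"linear":[0,0,4],"rotation":[0,0,0],"claw":0},{"linear":[0,0,0],"rotation":[0,0,0],"claw":0}]';python3 to.py .3985 -.281 .0835 3.134
```

```text
t: 13.25
eef_pos: [0.3991, -0.2805, 0.0901]
tool_rot: [3.141, -0.002, 3.134]
wrist_force: [0.5, -0.2, -2.3]
opening: 0.0176
lin mm [ 0.6 -0.5  6.6] rot deg [ 0.05 -0.14 -0.01] F [ 0.5 -0.2 -2.3] t 13.25 open 0.0176
```

```bash
python3 -m jog '[{"linear":[0,0,2],"rotation":[0,0,0],"claw":0},{"linear":[0,0,1.5],"rotation":[0,0,0],"claw":0},{"linear":[0,0,0],"rotation":[0,0,0],"claw":0}]';python3 -m jog '[{"linear":[0,0,1.5],"rotation":[0,0,0],"claw":0},{"linear":[0,0,1],"rotation":[0,0,0],"claw":0}]'
```

```text
t: 13.55
eef_pos: [0.3993, -0.2807, 0.0866]
tool_rot: [3.141, -0.002, 3.134]
wrist_force: [-1.5, -0.4, -1.2]
opening: 0.0174
t: 13.75
eef_pos: [0.3993, -0.281, 0.0846]
tool_rot: [-3.142, -0.001, 3.134]
wrist_force: [-1.7, -0.8, 1.2]
opening: 0.0173
```

```bash
python3 -m jog '[{"linear":[0,0,1.5],"rotation":[0,0,0],"claw":0},{"linear":[0,0,1],"rotation":[0,0,0],"claw":0}]';python3 -m jog '[{"linear":[0,0,0],"rotation":[0,0,0],"claw":24},{"linear":[0,0,0],"rotation":[0,0,0],"claw":50},{"linear":[0,0,0],"rotation":[0,0,0],"claw":60},{"linear":[0,0,0],"rotation":[0,0,0],"claw":60},{"linear":[0,0,0],"rotation":[0,0,0],"claw":60}]'
```

```text
t: 13.95
eef_pos: [0.3992, -0.2814, 0.0838]
tool_rot: [-3.14, -0.001, 3.133]
wrist_force: [-5.0, 3.2, 22.5]
opening: 0.0175
t: 14.45
eef_pos: [0.4007, -0.2818, 0.0846]
tool_rot: [-3.139, 0.003, 3.133]
wrist_force: [-0.3, -0.2, 0.0]
opening: 0.0512
```

```bash
python3 -m jog '[{"linear":[0,0,-10],"rotation":[0,0,0],"claw":60},{"linear":[0,0,-30],"rotation":[0,0,0],"claw":60},{"linear":[0,0,-40],"rotation":[0,0,0],"claw":60},{"linear":[0,-40,-30],"rotation":[0,0,0],"claw":60},{"linear":[0,-45,0],"rotation":[0,0,0],"claw":60}]';python3 -m jog '[{"linear":[0,-45,0],"rotation":[0,0,0],"claw":60},{"linear":[0,-40,0],"rotation":[0,0,0],"claw":60},{"linear":[0,-20,0],"rotation":[0,0,0],"claw":60},{"linear":[0,0,0],"rotation":[0,0,0],"claw":60},{"linear":[0,0,0],"rotation":[0,0,0],"claw":60}]'; python3 look2.py p2.png .048
```

```text
t: 14.95
eef_pos: [0.4007, -0.362, 0.2006]
tool_rot: [3.141, -0.0, -3.139]
wrist_force: [-0.2, -0.2, -0.9]
opening: 0.0598
t: 15.45
eef_pos: [0.3986, -0.4768, 0.2062]
tool_rot: [-3.137, 0.004, 3.137]
wrist_force: [0.1, -0.6, -0.4]
opening: 0.0598
tcp [ 0.3988 -0.4761  0.2062] [-3.137e+00  3.000e-03  3.139e+00] [-0.5 -0.5 -0.8] 15.55
dish top 0.68 [ 0.4982 -0.2788  0.048 ]
dish side 0.84 [ 0.493  -0.2925  0.048 ]
handle top 0.87 [ 0.372  -0.2797  0.09  ]
handle side 0.91 [ 0.3737 -0.2722  0.09  ]
fit top [ 0.4959 -0.2822  0.0016] 0.349
fit side [ 0.4981 -0.2836  0.0337] 0.202
```

View pics/p2.png

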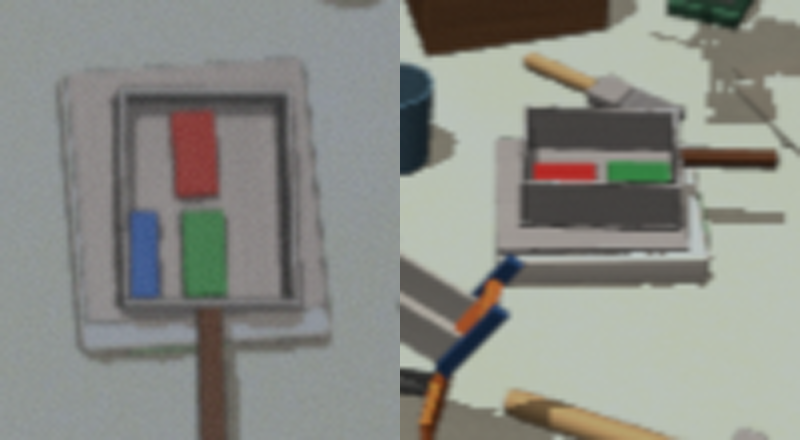

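Picture: the dish is centred and level on the platform with all three blocks inside at rest, and the gripper is clear.

```bash
python3 -c "
from plant import *
print(close_job())"
```

```text
the job is handed in; nothing more can be done
None
```

I gripped the dish by its handle, close to the wall, and held it about 7 cm up under the lip. With the far wall I felt for the paddle and pushed it in about 21 mm, at roughly 10 N. All three blocks slid into the dish; I sank it slightly, drew back, set it on the scale, let go and handed in at about t = 15.6 s. `close_job()` gives no verdict.

- **Dish on the scale:** the last fits put its centre at about (0.497, -0.283), within about 3 mm of my platform estimate (0.4965, -0.281).
- **Level and blocks:** in the last picture the dish looks level with all three blocks inside. Green and red lie flat; blue seems to stand on its side against the wall.
- **Release:** the gripper opened and moved well clear, and the wrist force is back to noise.
- **Set-down force:** the last step of lowering peaked near 25 N. That was harder than intended but below the 40 N limit.
- **Bystanders:** I saw none disturbed in the pictures, but I did not re-measure where they stood.
- **Checks that disagreed:** the first side-camera detections of handle and lip were wrong, and so was the side silhouette of the scale. I set them aside in favour of the top camera and the arm's own position. The final silhouette fits of the dish were loose (0.2 to 0.35 mismatch), partly because I fitted a solid box. The side camera's dish point was about 11 mm off in y.

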